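# Set a suitcase lock to its code-change position and hold it there

## Task

Pick up the orange-gripped bayonet cap, lower it through the slots of the aluminium suitcase lock housing until it sits on the floor of the bore, then twist it clockwise (seen from above) halfway to lock, so that its lugs point at the blue marks, stopping before the catch clicks near the red ones. Finish still gripping it there against the return spring, as the lock stays in code-change mode only while held. Be gentle - grip lightly (squeeze with no more than about 40 N), never press the cap hard into the housing - and leave everything else on the bench where it is.

Things in the scene. Friction and masses are not known exactly. Their poses are not given: they have to be found in the camera images.
- cap: Bayonet cap, loose, upright on the bench, 0.1 to 0.2 kg: round steel plug, 43 mm diameter, 20 mm tall, rounded foot; two brass lugs at its foot, on two facing sides, along its x and -x; on top an orange grip bar that points along the lugs. Origin: centre of the underside; z up. The same after a half turn. 54 mm tall in all.
- cap_grip (a point): On the cap's axis, 43 mm above its underside: middle of the upper part of the grip bar, which is 44 mm long (cap's x), 14 mm thick (cap's y) and runs from 20 to 54 mm above the underside.
- cap_lug (a point): Outer end of one lug, 29 mm from the cap's axis along its x, 3.5 mm above its underside; the other lug is across from it. Lugs are 8 mm wide and 7 mm tall.
- housing: Aluminium suitcase lock housing screwed to the bench: plate 104 x 84 mm (104 along its x), 6 mm thick, with a round collar 76 mm across whose top is 21.5 mm above the bench. Bore 63 mm across, floor 6 mm above the bench, so the seated cap's origin is 6 mm above this one. Origin: centre of the underside, on the bench; z up. The same after a half turn.
- housing_mouth (a point): Centre of the mouth, level with the collar's top. An inward lip, 15.5 to 21.5 mm above the bench, leaves a round 48 mm hole with two slots about 13 mm wide, along the housing's x and -x axes, where the lugs pass; stops under the lip block turning anticlockwise.
- housing_slot (a point): White mark on the collar's rim at one slot, 35 mm from the axis along the housing's x; another is across from it.
- housing_blue (a point): Blue mark on the rim, 45 degrees clockwise (seen from above) from the white one; another is across from it. The lugs and grip bar point at the two blue marks when the cap is halfway to lock. The red marks (lock) are 90 degrees clockwise from the white.
- follower (a joint): Sprung follower in the housing, rad, 0 at rest. The lugs meet it after about 10 degrees of clockwise twist and turn it with them: it reads the twist minus about 0.15, so about 0.63 at the blue marks. It drives the cap back with 0.03 to 0.07 N m. The sprung catch is felt from 62 degrees of twist and has clicked by 90; reading 1.1 here is in the catch.
- wheel: Bystander: blue rubber luggage wheel with grey hub lying flat, 60 mm diameter, 24 mm high; origin at the centre of its underside.
- latch: Bystander: copper trunk latch lying flat, 66 x 44 mm, 15 mm high; origin at the centre of its underside.
- pincup: Bystander: closed white plastic pin jar with black lid, 60 mm diameter, 55 mm high; origin at the centre of its underside.
- key_a: Bystander: brass key blank lying flat, 63 mm long, 4 mm thick; origin under its middle.
- key_b: Bystander: the other brass key blank, as key_a.
Things that resemble listed ones, but are neither listed nor needed, are in the scene too. Several things look just like the cap: the one meant starts farthest to the robot's left. There is more than one size of the housing; the one meant has the size given above.

How it is judged:
By the outcome, as a careful person would: the job done as asked, in the order asked, and still so for the second after the job is handed in, while the arm keeps its last pose, push and grip.
It also fails if it takes over 40 s, if anything falls off the work surface, if the arm or the gripper's body presses on something with over 40 N, if the wrist force passes 120 N, or if a joint passes its speed limit or range.

## Robot

A 6-joint arm with a two-finger parallel gripper is mounted at the origin on the work surface. World frame = base frame: x ahead of the robot, y to its left, z up, the work surface at z = 0. Lengths are in m, angles in rad, forces in N, time in s.
With the tool pointing down it reaches from about 0.25 to 0.775 m from the base axis. Payload 4 kg.
Tool frame: the origin (TCP) lies at the very end of the fingers, on their centre line; the grasp point (between the pads) lies 19 mm behind it; x points along the fingers, y is the direction in which the jaws open and shut, and the axes are right-handed (so a half turn about x gives the same grasp; the last joint's range is limited). The gripper opens to 94 mm and grips with 3 to 60 N. Pads are 16 mm wide; open, the fingers measure 119 mm over their backs; the gripper's body (75 mm by 177 mm) begins 78 mm behind the grasp point.
Start: joints at [-1.239, 0.087, 1.371, -0, 1.684, -0.103], TCP at [0.232, -0.499, 0.206] pointing down, gripper open.
Joint ranges: [-3.1, 3.1], [-0.76, 2.03], [0.27, 2.55], [-1.08, 4.22], [0.17, 2.65], [-2.57, 2.57]. Speed limits (rad/s): [2.79, 2.79, 3.14, 3.14, 3.14, 3.14].

## Interface

Orientations are given as [roll, pitch, yaw] about the fixed x, y, z axes, in that order (R = Rz(yaw) Ry(pitch) Rx(roll)).
In Python, from bench import robot gives the robot as it stands.
- The arm moves only by the tool carry_out, never from a script. Its argument "targets" is a list of rows, each a list of 5 numbers: the closure, from 0 (fully open) to 1 (shut), then the shift along the tool's x, y, z in cm, then the turn about the tool's x in degrees. In form: [[fingers, tx, ty, tz, turn], ...]. A call has 1 to 20 rows; each row shifts and turns the commanded pose from where the row before left it, along the tool's axes as they then stand; what a row does not reach is not made up. A row lasts 1/10 s, in which the tool goes at most 50 mm and 8.59 degrees, less where a joint would pass 70% of its speed; a pose out of reach is approached as far as the arm can. A call is refused whole if a number of a shift passes 5 or a number of a turn 8.59, either way. A call with a gripper value outside its range is refused whole. The fingers move at their own pace and stop on an object; the grip force is fixed at half the most. Time passes only in rows, so rows that do not move let the fingers close. It gives the time, the measured TCP pose, the force and the opening at its end, in the units of the state.
- robot.get_obs(): the state, without advancing time (a new reading comes with each control period).
- robot.snapshot(name): name is "side" or "top"; returns a dict with "image" (420x560x3 uint8, red, green, blue), "camera_matrix" (3x3 intrinsics, pixels), "distortion" ([k1, k2, p1, p2, k3] as OpenCV has them; the pictures are not rectified), "pose" (4x4, takes a point from camera to world coordinates). Camera axes: x right, y up, looking along -z (the intrinsics and any distortion apply to the point x, -y, -z); pixel columns grow to the right and rows downward; lengths in m; the calibration is good to about 2 mm. A picture is of the moment at which its call begins. There is no depth.
- robot.close_job(): hands the job in, once; it reports no verdict.
The state is a dict: "time": time; "joint_positions": joint angles; "qvel": joint speeds; "joint_torque": joint torques, N m; "tool_pos": TCP position; "ee_rot": TCP orientation; "wrist_force": force on the tool from outside, world axes, zero at the start; "wrist_torque": the same for the moment, N m; "width": finger opening in m.
Only numpy, scipy, OpenCV 4.12 (cv2) and the standard library are available. Lean on these libraries where they do the work, as an engineer would, in place of code of your own. Each camera call takes 0.05 s, during which the arm holds its last target. There are 200 camera calls.

## Working session

There is one attempt and no reset: what is moved stays moved. The work goes in short steps, Python scripts to look and compute and a tool call to move; the robot and the scene stay as the last step left them, time stands still between calls to the robot, and variables do not carry over. Pictures are saved under pics/ and viewed, about 8 in all and at most 12, crops included, and the job is handed in when it is done.

Besides the shell and the picture viewer there is one more tool, called after "Emit:" by a JSON object that holds its "op" and its "data", one argument or row to a line. carry_out: Moves the arm, as the interface text tells. Its arguments: {"type":"object","properties":{"targets":{"type":"array","items":{"type":"array","items":{"type":"number"}}}},"required":["targets"]}

```bash
mkdir -p pics; cat > h.py <<'E'
import numpy as np, cv2
from bench import robot
def snap(n,f):
    s=robot.snapshot(n); cv2.imwrite('pics/'+f+'.png',s['image'][:,:,::-1]); np.savez('pics/'+f+'.npz',**{k:np.array(v) for k,v in s.items()}); return s
def load(f): return np.load('pics/'+f+'.npz')
def ray(s,uv,z):
    p=cv2.undistortPoints(np.array([[uv]],float),s['camera_matrix'],s['distortion'])[0,0]
    P=s['pose']; d=P[:3,:3]@np.array([p[0],-p[1],-1]); o=P[:3,3]
    return o+d*(z-o[2])/d[2]
def proj(s,p):
    P=s['pose']; c=P[:3,:3].T@(np.array(p)-P[:3,3]); c=c*[1,-1,-1]
    return cv2.projectPoints(c.reshape(1,1,3),np.zeros(3),np.zeros(3),s['camera_matrix'],s['distortion'])[0].ravel()
E
python3 - <<'E'
from h import *
for n in('top','side'):
    s=snap(n,n+'0'); print(n,s['pose'].round(3).tolist(),s['camera_matrix'].round(1).tolist())
a=[cv2.imread(f'pics/{n}0.png') for n in('top','side')]
for n,i in zip(('top','side'),a): cv2.imwrite(f'pics/{n}0b.png',cv2.resize(i,(800,600),interpolation=cv2.INTER_CUBIC))
print(robot.get_obs())
E
```

```text
top [[-0.017, 0.997, -0.076, 0.483], [-1.0, -0.017, -0.006, -0.058], [-0.007, 0.076, 0.997, 0.798], [0.0, 0.0, 0.0, 1.0]] [[427.7, 0.0, 283.4], [0.0, 427.7, 214.2], [0.0, 0.0, 1.0]]
side [[0.931, 0.292, -0.218, 0.369], [-0.365, 0.722, -0.588, -0.512], [-0.014, 0.627, 0.779, 0.675], [0.0, 0.0, 0.0, 1.0]] [[428.8, 0.0, 277.6], [0.0, 428.8, 213.5], [0.0, 0.0, 1.0]]
{'time': 0.1, 'joint_positions': array([-1.23910322e+00,  8.78830402e-02,  1.37207354e+00, -5.42053915e-05,
        1.68359663e+00, -1.03095692e-01]), 'qvel': array([ 0.00092729, -0.0007113 , -0.00376325,  0.00241442, -0.00042537,
       -0.00109922]), 'joint_torque': array([ 3.57662990e-03, -3.41249907e+01, -3.03301477e+01,  7.20794778e-02,
        3.03666468e-02, -9.23598895e-05]), 'tool_pos': array([ 0.23149191, -0.49837418,  0.20443516]), 'ee_rot': array([-1.64642066,  1.56883503,  1.92995474]), 'wrist_force': array([-0.52157623, -0.56827369,  0.08497042]), 'wrist_torque': array([-0.01513579,  0.01793955,  0.0102282 ]), 'width': 0.0940305423121587}
```

View pics/top0b.png

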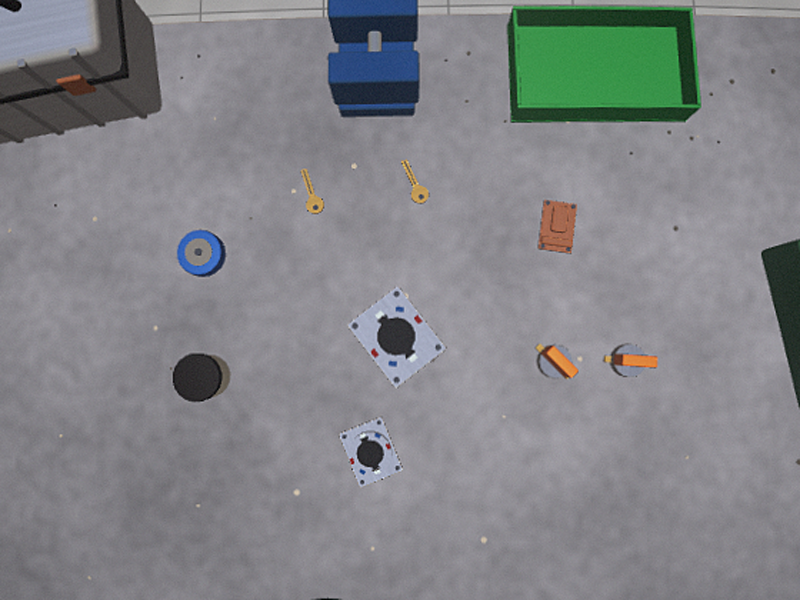

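View pics/side0b.png

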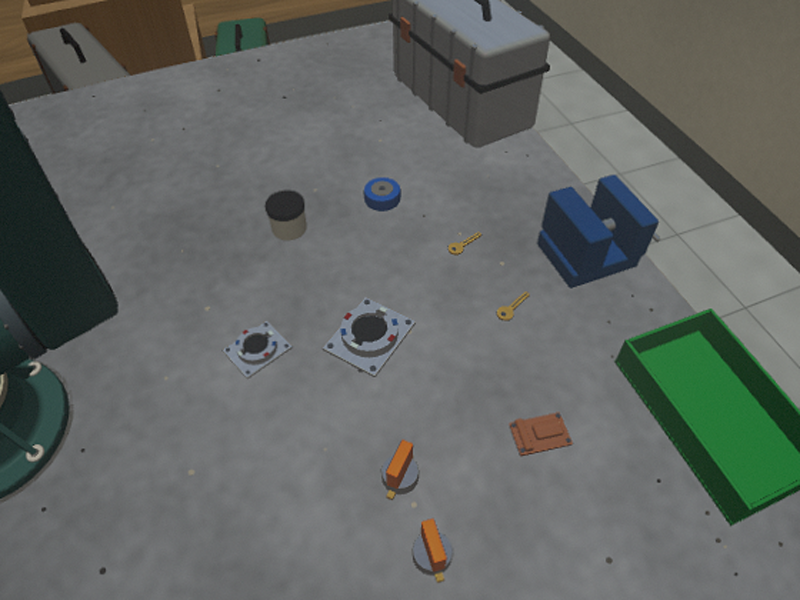

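```bash
python3 - <<'E'
import cv2,numpy as np
t=cv2.imread('pics/top0.png');s=cv2.imread('pics/side0.png')
f=lambda i,x,y:cv2.resize(i[y:y+75,x:x+100],None,fx=4,fy=4,interpolation=cv2.INTER_CUBIC)
cv2.imwrite('pics/c1.png',np.vstack([np.hstack([f(t,228,198),f(t,350,215)]),np.hstack([f(s,210,200),f(s,230,290)])]))
E
```

```text
(no output)
```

View pics/c1.png

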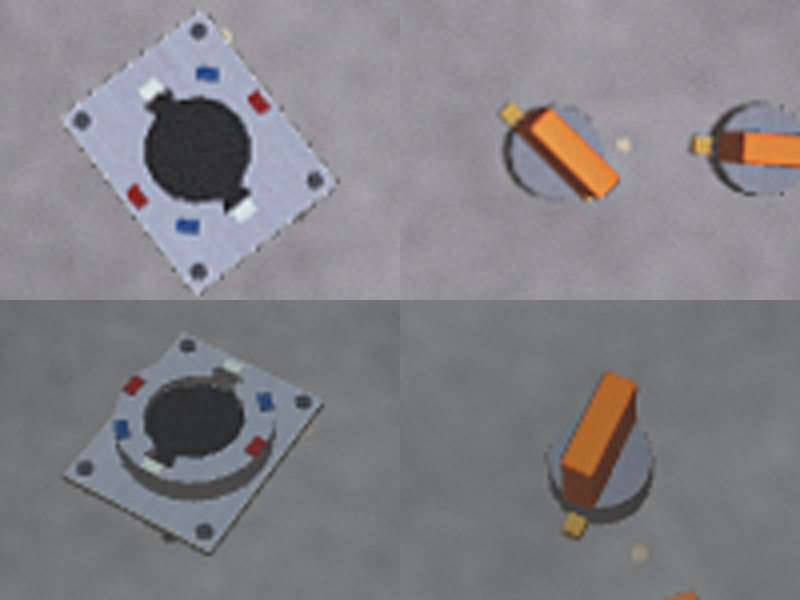

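```bash
cat >> h.py <<'E'
def q(s,pts,ox,oy,z): return np.array([ray(s,((x+.5)/4-.5+ox,(y+.5)/4-.5+oy),z)[:2] for x,y in pts])
def ang(v): return np.degrees(np.arctan2(v[1],v[0]))
E
python3 - <<'E'
from h import *
t=load('top0');s=load('side0')
for n,p in (('top',q(t,[(152,91),(243,210),(207,74),(187,226),(259,101),(137,196)],228,198,.0215)),('side',q(s,[(232,68),(153,164),(265,101),(122,129),(134,85),(256,146)],210,200,.0215))):
    print(n,p.mean(0).round(4),[(p[i:i+2].mean(0)).round(4) for i in(0,2,4)],[(round(ang(p[i]-p[i+1]),1),(np.linalg.norm(p[i]-p[i+1])/2).round(4)) for i in (0,2,4)])
for n,p,l in (('top',q(t,[(148,109),(219,180),(201,198),(130,125)],350,215,.054),q(t,[(111,113)],350,215,.005)),('side',q(s,[(378,72),(406,84),(360,173),(333,163)]-np.array([170,0])-[30,0],230,290,.054)if 0 else q(s,[(208,72),(236,84),(190,173),(163,163)],230,290,.054),q(s,[(174,225)],230,290,.005))):
    c=p.mean(0); a=(p[0]+p[3])/2-(p[1]+p[2])/2 if n=='top' else (p[0]+p[1])/2-(p[2]+p[3])/2
    print(n,'cap',c,ang(a),np.linalg.norm(a),'lug',l,ang(l[0]-c),np.linalg.norm(l[0]-c))
E
```

```text
top [ 0.5039 -0.0407] [array([ 0.5035, -0.0407]), array([ 0.5038, -0.0405]), array([ 0.5044, -0.041 ])] [(np.float64(36.5), np.float64(0.034)), (np.float64(-8.4), np.float64(0.0347)), (np.float64(-53.0), np.float64(0.035))]
side [ 0.5039 -0.0389] [array([ 0.5037, -0.0388]), array([ 0.504 , -0.0388]), array([ 0.5041, -0.0389])] [(np.float64(36.2), np.float64(0.0336)), (np.float64(-8.1), np.float64(0.0348)), (np.float64(126.7), np.float64(0.0348))]
top cap [ 0.46834667 -0.2430177 ] 43.401744582850434 0.04380345676124 lug [[ 0.48646932 -0.2261869 ]] 42.883346408710835 0.024732701253858822
side cap [ 0.46772198 -0.24280965] 43.34028419565786 0.0416350595558145 lug [[ 0.44945515 -0.25951227]] -137.5611714057558 0.024751859629125853
```

```bash
cat >> h.py <<'E'
from scipy.spatial.transform import Rotation as Ro
def st():
    o=robot.get_obs(); R=Ro.from_euler('xyz',o['ee_rot']).as_matrix(); return o,R
def go(p,jaw=None):
    o,R=st(); d=R.T@(np.array(p)-o['tool_pos'])*100; y=ang(R[:,1])
    print('t',o['time'],'pos',o['tool_pos'].round(4),'x',R[:,0].round(4),'jaw',round(y,2),'q',o['joint_positions'].round(2),'F',o['wrist_force'].round(1),'M',o['wrist_torque'].round(3),'w',round(o['width'],4))
    print('shift cm',d.round(2), 'turn', None if jaw is None else round((y-jaw+90)%180-90,2))
E
python3 -c "
from h import *
go((.468,-.243,.12),-46.7)"
```

```text
t 0.1 pos [ 0.2315 -0.4984  0.2044] x [-7.0e-04  1.8e-03 -1.0e+00] jaw -65.09 q [-1.24  0.09  1.37 -0.    1.68 -0.1 ] F [-0.5 -0.6  0.1] M [-0.015  0.018  0.01 ] w 0.094
shift cm [  8.47 -13.18 -32.21] turn -18.39
```

Emit:
{"op": "carry_out", "data": {
  "targets": [
    [0.5, 0, -0.82, -2.01, 0],
    [0.5, 0, -0.82, -2.01, 0],
    [0.5, 0, -0.82, -2.01, 0],
    [0.5, 0, -0.82, -2.01, 0],
    [0.5, 0.5, -0.82, -2.01, 0],
    [0.5, 0.5, -0.82, -2.01, 0],
    [0.5, 0.5, -0.82, -2.01, 0],
    [0.5, 0.5, -0.82, -2.01, 0],
    [0.5, 0.5, -0.82, -2.01, 0],
    [0.5, 0.5, -0.82, -2.01, 0],
    [0.5, 0.5, -0.82, -2.01, 0],
    [0.5, 0.5, -0.82, -2.01, 0],
    [0.5, 0.5, -0.82, -2.01, 0],
    [0.5, 0.5, -0.82, -2.01, -6],
    [0.5, 0, -0.82, -2.01, -6],
    [0.5, 0, -0.82, -2.01, -6.4],
    [0.5, 0, 0, 0, 0],
    [0.5, 0, 0, 0, 0]
  ]
}}

```text
time: 1.9
tool_pos: [0.4625, -0.2401, 0.1551]
ee_rot: [-0.533, 1.57, -2.92]
wrist_force: [0.1, -0.0, 0.5]
width: 0.0471
```

```bash
python3 - <<'E'
from h import *
go((.468,-.243,.08),-46.7)
t=snap('top','top1')['image'];s=snap('side','side1')['image']
f=lambda i,x,y:cv2.resize(i[y:y+150,x:x+133,::-1],None,fx=3,fy=4 and 3,interpolation=cv2.INTER_CUBIC)
cv2.imwrite('pics/c2.png',np.hstack([f(t,330,180),f(s,210,230)]))
E
```

```text
t 1.9 pos [ 0.4625 -0.2401  0.1551] x [-1.e-03 -2.e-04 -1.e+00] jaw -46.73 q [-0.59  0.04  1.52 -0.    1.58  0.23] F [ 0.1 -0.   0.5] M [0.023 0.021 0.002] w 0.0471
shift cm [ 7.51  0.59 -0.21] turn -0.03
```

View pics/c2.png

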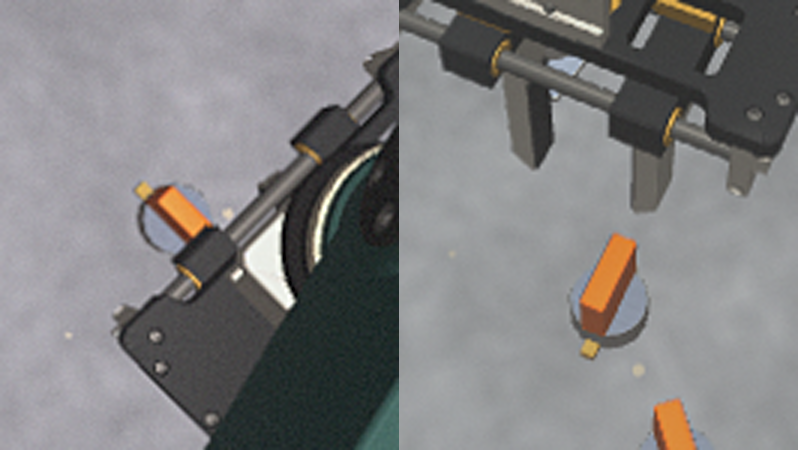

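Emit:
{"op": "carry_out", "data": {
  "targets": [
    [0.5, 0.5, 0.3, -0.1, 0],
    [0.5, 1, 0.29, -0.11, 0],
    [0.5, 1.5, 0, 0, 0],
    [0.5, 1.5, 0, 0, 0],
    [0.5, 1.5, 0, 0, 0],
    [0.5, 1.5, 0, 0, 0],
    [0.5, 1.5, 0, 0, 0],
    [0.5, 1.5, 0, 0, 0],
    [0.5, 1, 0, 0, 0],
    [0.5, 0.7, 0, 0, 0],
    [0.5, 0.5, 0, 0, 0],
    [0.5, 0, 0, 0, 0],
    [0.5, 0, 0, 0, 0]
  ]
}}

```text
time: 3.3
tool_pos: [0.4686, -0.2433, 0.029]
ee_rot: [1.707, 1.57, -0.679]
wrist_force: [-1.0, 0.2, 0.1]
width: 0.0469
```

```bash
python3 - <<'E'
from h import *
go((.468,-.243,.0245),-46.7)
s=snap('side','side2')['image']
cv2.imwrite('pics/c3.png',cv2.resize(s[240:370,200:360,::-1],None,fx=4,fy=4,interpolation=cv2.INTER_CUBIC))
E
```

```text
t 3.3 pos [ 0.4686 -0.2433  0.029 ] x [ 8.e-04 -7.e-04 -1.e+00] jaw -46.69 q [-0.59  0.14  1.67 -0.    1.33  0.23] F [-1.   0.2  0.1] M [-0.039 -0.002  0.005] w 0.0469
shift cm [ 0.45 -0.07  0.02] turn 0.01
```

View pics/c3.png

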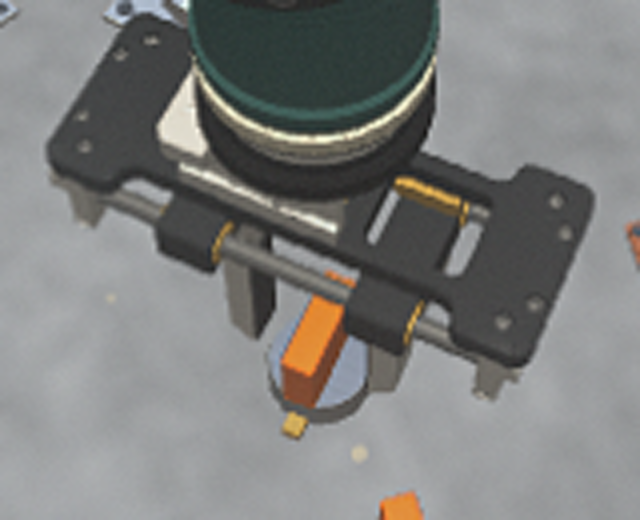

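Emit:
{"op": "carry_out", "data": {
  "targets": [
    [0.5, 0.2, -0.07, 0, 0],
    [0.5, 0.23, 0, 0, 0],
    [0.6, 0, 0, 0, 0],
    [0.7, 0, 0, 0, 0],
    [0.78, 0, 0, 0, 0],
    [0.84, 0, 0, 0, 0],
    [1, 0, 0, 0, 0],
    [1, 0, 0, 0, 0],
    [1, 0, 0, 0, 0],
    [1, 0, 0, 0, 0]
  ]
}}

```text
time: 4.35
tool_pos: [0.468, -0.2427, 0.0243]
ee_rot: [1.487, 1.57, -0.898]
wrist_force: [0.4, -0.5, 0.2]
width: 0.0136
```

```bash
python3 -c "
from h import *
go((.504,-.040,.08),-53.5)"
```

```text
t 4.35 pos [ 0.468  -0.2427  0.0243] x [ 4.e-04 -5.e-04 -1.e+00] jaw -46.69 q [-0.59  0.15  1.68 -0.    1.32  0.23] F [ 0.4 -0.5  0.2] M [-0.214 -0.114  0.048] w 0.0136
shift cm [ -5.58 -12.28 -16.53] turn 6.81
```

Emit:
{"op": "carry_out", "data": {
  "targets": [
    [1, -0.4, 0, 0, 0],
    [1, -1, 0, 0, 0],
    [1, -1.4, 0, 0, 0],
    [1, -1.4, 0, 0, 0],
    [1, -1.4, -0.4, -0.55, 0],
    [1, 0, -1.02, -1.38, 0],
    [1, 0, -1.02, -1.38, 0],
    [1, 0, -1.02, -1.38, 0],
    [1, 0, -1.02, -1.38, 0],
    [1, 0, -1.02, -1.38, 0],
    [1, 0, -1.02, -1.38, 0],
    [1, 0, -1.02, -1.38, 0],
    [1, 0, -1.02, -1.38, 0],
    [1, 0, -1.02, -1.38, 0],
    [1, 0, -1.02, -1.38, 0],
    [1, 0, -1.02, -1.38, 0],
    [1, 0, -0.66, -0.8, 3.4],
    [1, 0, 0, 0, 3.4],
    [1, 0, 0, 0, 0],
    [1, 0, 0, 0, 0]
  ]
}}

```text
time: 6.35
tool_pos: [0.5041, -0.0396, 0.0811]
ee_rot: [2.329, 1.57, -0.173]
wrist_force: [-0.2, 0.7, -1.6]
width: 0.0138
```

```bash
python3 - <<'E'
from h import *
go((.504,-.040,.05),-53.5)
t=snap('top','top3')['image'];s=snap('side','side3')['image']
f=lambda i,x,y:cv2.resize(i[y:y+120,x:x+100,::-1],None,fx=4,fy=4,interpolation=cv2.INTER_CUBIC)
cv2.imwrite('pics/c4.png',np.hstack([f(t,228,180),f(s,210,170)]))
E
```

```text
t 6.35 pos [ 0.5041 -0.0396  0.0811] x [ 1.1e-03 -2.0e-04 -1.0e+00] jaw -53.4 q [-0.19  0.05  1.66  0.    1.43  0.74] F [-0.2  0.7 -1.6] M [-0.017 -0.018  0.034] w 0.0138
shift cm [3.11 0.02 0.04] turn 0.1
```

View pics/c4.png

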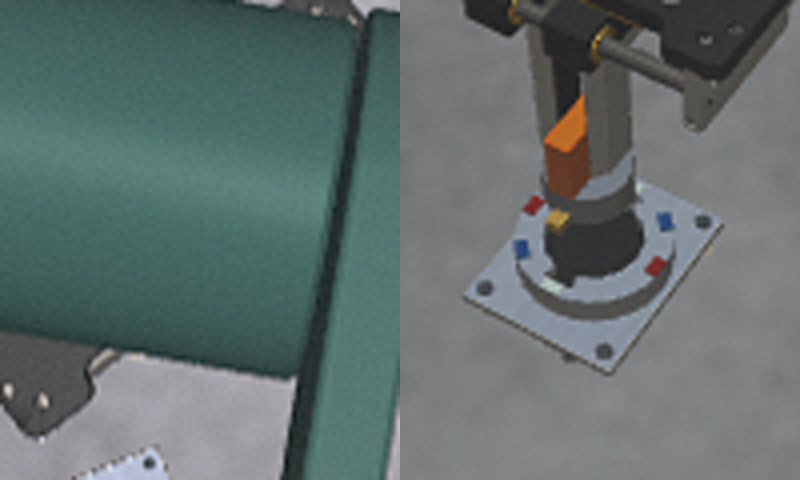

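```bash
python3 - <<'E'
from h import *
s=load('side3'); o,R=st()
T=o['tool_pos']; a=np.radians(ang(R[:,1])+90+180); ex=np.array([np.cos(a),np.sin(a),0]); ey=np.array([-ex[1],ex[0],0]); z0=T[2]-.0243
P=lambda x,y,z:(((proj(s,T*[1,1,0]+ex*x+ey*y+[0,0,z0+z])-[210,170])+.5)*4-.5+[400,0]).round(1)
for n,v in dict(tA=(.022,.007,.054),tB=(.022,-.007,.054),bA=(.022,.007,.02),bB=(.022,-.007,.02),lA=(.029,.004,.007),lB=(.029,-.004,.007),l0A=(.029,.004,0),l0B=(.029,-.004,0)).items(): print(n,P(*v))
h=np.array([.504,-.040]); 
for k,an in(('w',216.3),('b',171.6),('b2',-8.4),('w2',36.4)):
  r=np.radians(an);print(k,(((proj(s,[h[0]+.035*np.cos(r),h[1]+.035*np.sin(r),.0215])-[210,170])+.5)*4-.5+[400,0]).round(1))
E
```

```text
tA [569.4 154. ]
tB [542.5 140.9]
bA [574.1 202.9]
bB [548.1 190. ]
lA [561.5 228.6]
lB [546.7 221.1]
l0A [562.5 237.9]
l0B [547.8 230.5]
w [552.7 288. ]
b [522.2 250.7]
b2 [666.4 223. ]
w2 [634.8 187.6]
```

Emit:
{"op": "carry_out", "data": {
  "targets": [
    [1, 0.6, 0, 0, 0],
    [1, 0.8, 0, 0, 0],
    [1, 0.8, 0, 0, 0],
    [1, 0.6, 0, 0, 0],
    [1, 0.3, 0, 0, 0],
    [1, 0.2, 0, 0, 0],
    [1, 0.2, 0, 0, 0],
    [1, 0.2, 0, 0, 0],
    [1, 0, 0, 0, 0]
  ]
}}

```text
time: 7.35
tool_pos: [0.5038, -0.0398, 0.0431]
ee_rot: [0.005, 1.571, -2.499]
wrist_force: [-0.1, 0.3, -1.2]
width: 0.0139
```

```bash
python3 - <<'E'
from h import *
go((.504,-.0393,.0303),-53.5)
s=snap('side','side4')['image']
cv2.imwrite('pics/c5.png',cv2.resize(s[180:280,200:320,::-1],None,fx=5,fy=5,interpolation=cv2.INTER_CUBIC))
E
```

```text
t 7.35 pos [ 0.5038 -0.0398  0.0431] x [-1.e-04 -1.e-04 -1.e+00] jaw -53.49 q [-0.19  0.08  1.71 -0.    1.35  0.74] F [-0.1  0.3 -1.2] M [-0.059 -0.026  0.036] w 0.0139
shift cm [ 1.28 -0.03 -0.05] turn 0.01
```

View pics/c5.png

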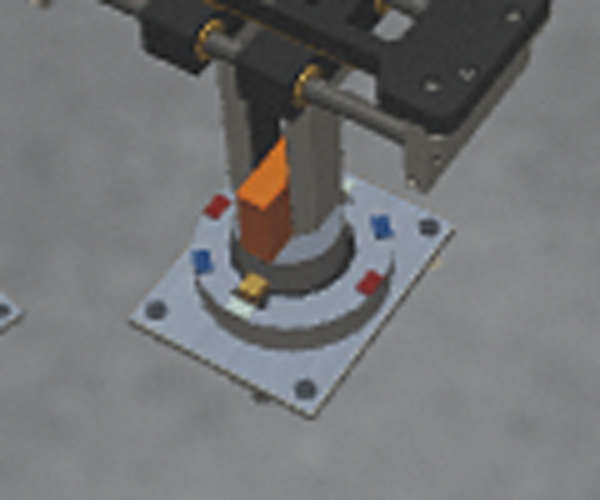

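Emit:
{"op": "carry_out", "data": {
  "targets": [
    [1, 0.1, -0.02, -0.04, 0],
    [1, 0.2, 0, 0, 0],
    [1, 0.2, 0, 0, 0],
    [1, 0.2, 0, 0, 0],
    [1, 0.2, 0, 0, 0],
    [1, 0, 0, 0, 0]
  ]
}}

```text
time: 8.0
tool_pos: [0.5037, -0.0394, 0.0337]
ee_rot: [-0.692, 1.57, 3.087]
wrist_force: [-0.0, -0.5, -2.0]
width: 0.0137
```

Free passage so far; the cap is through the lip. Now the last 3.4 mm slowly.

Emit:
{"op": "carry_out", "data": {
  "targets": [
    [1, 0.1, 0, 0, 0],
    [1, 0.1, 0, 0, 0],
    [1, 0.07, 0, 0, 0],
    [1, 0, 0, 0, 0],
    [1, 0, 0, 0, 0]
  ]
}}

```text
time: 8.5
tool_pos: [0.5041, -0.0394, 0.0315]
ee_rot: [1.58, 1.571, -0.924]
wrist_force: [0.0, -0.4, -1.9]
width: 0.0141
```

Emit:
{"op": "carry_out", "data": {
  "targets": [
    [1, 0.05, 0, 0, 0],
    [1, 0.05, 0, 0, 0],
    [1, 0, 0, 0, 0],
    [1, 0, 0, 0, 0]
  ]
}}

```text
time: 8.9
tool_pos: [0.504, -0.0394, 0.0304]
ee_rot: [0.462, 1.571, -2.043]
wrist_force: [-0.0, 0.1, -1.2]
width: 0.0137
```

Emit:
{"op": "carry_out", "data": {
  "targets": [
    [1, 0.04, 0, 0, 0],
    [1, 0, 0, 0, 0],
    [1, 0, 0, 0, 0]
  ]
}}

```text
time: 9.2
tool_pos: [0.5041, -0.0395, 0.0303]
ee_rot: [1.842, 1.571, -0.663]
wrist_force: [-1.5, 0.1, 0.7]
width: 0.0138
```

Emit:
{"op": "carry_out", "data": {
  "targets": [
    [1, 0, 0, 0, 2],
    [1, 0, 0, 0, 3],
    [1, 0, 0, 0, 4],
    [1, 0, 0, 0, 4],
    [1, 0, 0, 0, 4],
    [1, 0, 0, 0, 4],
    [1, 0, 0, 0, 4],
    [1, 0, 0, 0, 4],
    [1, 0, 0, 0, 4],
    [1, 0, 0, 0, 3],
    [1, 0, 0, 0, 2],
    [1, 0, 0, 0, 2],
    [1, 0, 0, 0, 0],
    [1, 0, 0, 0, 0],
    [1, 0, 0, 0, 0]
  ]
}}

```text
time: 10.7
tool_pos: [0.5046, -0.04, 0.0303]
ee_rot: [2.422, 1.569, -0.78]
wrist_force: [1.3, -3.3, -1.7]
width: 0.014
```

```bash
python3 - <<'E'
from h import *
go((.504,-.0393,.0303),-98.4)
s=snap('side','side5')['image']
cv2.imwrite('pics/c6.png',cv2.resize(s[180:280,200:320,::-1],None,fx=6,fy=6,interpolation=cv2.INTER_CUBIC))
E
```

```text
t 10.7 pos [ 0.5046 -0.04    0.0303] x [ 0.0013 -0.0013 -1.    ] jaw -93.46 q [-0.19  0.09  1.72 -0.    1.32  1.44] F [ 1.3 -3.3 -1.7] M [-0.698 -0.309  0.084] w 0.014
shift cm [ 0.   -0.07  0.06] turn 4.94
```

View pics/c6.png

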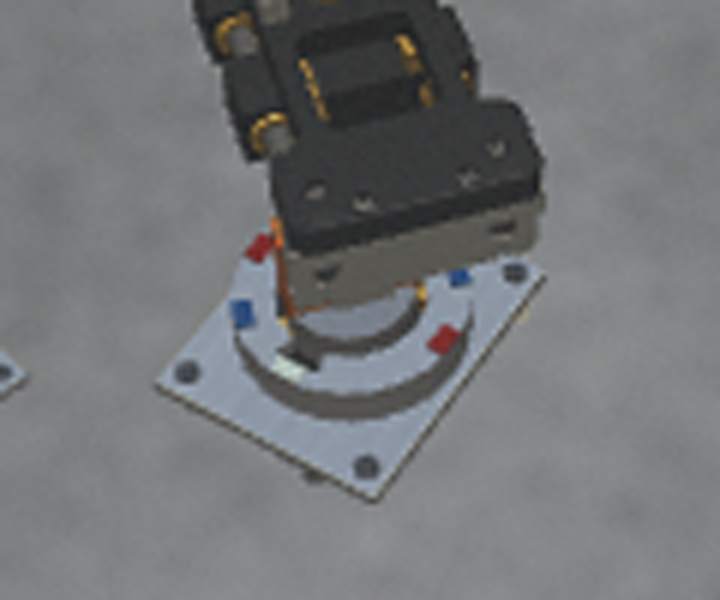

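Emit:
{"op": "carry_out", "data": {
  "targets": [
    [1, 0, 0.04, 0, 2],
    [1, 0, 0, 0, 2],
    [1, 0, 0, 0, 0.9],
    [1, 0, 0, 0, 0],
    [1, 0, 0, 0, 0],
    [1, 0, 0, 0, 0]
  ]
}}

```text
time: 11.35
tool_pos: [0.5044, -0.04, 0.0303]
ee_rot: [2.874, 1.57, -0.413]
wrist_force: [1.6, -3.9, -1.6]
width: 0.014
```

```bash
python3 - <<'E'
from h import *
go((.504,-.0393,.0303),-98.4)
s=snap('side','side6'); t=snap('top','top6')
a=cv2.resize(s['image'][190:265,220:300,::-1],None,fx=8,fy=8,interpolation=cv2.INTER_CUBIC)
o,R=st(); T=o['tool_pos']; an=np.radians(ang(R[:,1])+90)
f=lambda p:(((proj(s,p)-[220,190])+.5)*8-.5).round(0)
for sg in(1,-1):
  e=sg*np.array([np.cos(an),np.sin(an)])
  for r,z in((.022,.013),(.029,.013),(.022,.06),(.022,.026)): print(sg,r,z,f([*(T[:2]+e*r),z]))
cv2.imwrite('pics/c7.png',a)
E
```

```text
t 11.35 pos [ 0.5044 -0.04    0.0303] x [ 1.e-03 -4.e-04 -1.e+00] jaw -98.37 q [-0.19  0.09  1.72 -0.    1.33  1.53] F [ 1.6 -3.9 -1.6] M [-0.83  -0.407  0.067] w 0.014
shift cm [ 0.   -0.06  0.05] turn 0.03
1 0.022 0.013 [403. 317.]
1 0.029 0.013 [431. 312.]
1 0.022 0.06 [397. 195.]
1 0.022 0.026 [401. 285.]
-1 0.022 0.013 [223. 352.]
-1 0.029 0.013 [194. 358.]
-1 0.022 0.06 [209. 230.]
-1 0.022 0.026 [219. 319.]
```

View pics/c7.png

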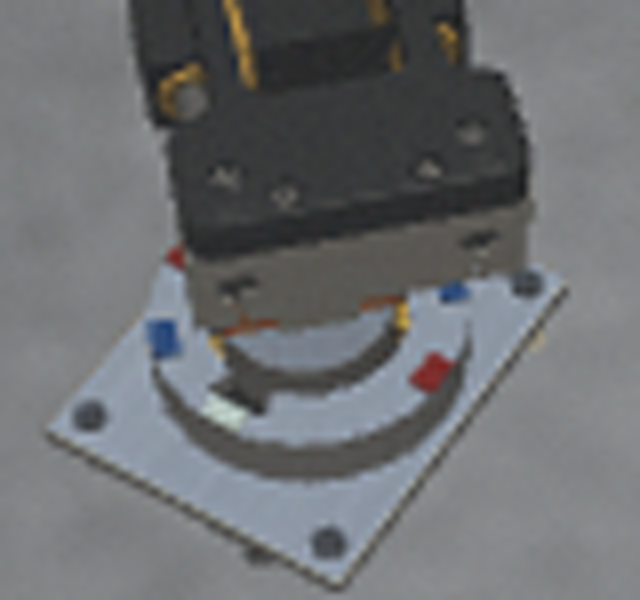

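Emit:
{"op": "carry_out", "data": {
  "targets": [
    [1, 0.03, 0, 0, 0],
    [1, 0.02, 0, 0, 0],
    [1, 0, 0, 0, 0],
    [1, 0, 0, 0, 0]
  ]
}}

```text
time: 11.85
tool_pos: [0.5044, -0.04, 0.0303]
ee_rot: [2.872, 1.57, -0.415]
wrist_force: [1.6, -4.1, 4.0]
width: 0.0135
```

```bash
python3 -c "
from h import *
go((.504,-.0393,.0303),-98.4)
robot.close_job()"
```

```text
t 11.85 pos [ 0.5044 -0.04    0.0303] x [ 1.1e-03 -5.0e-04 -1.0e+00] jaw -98.39 q [-0.19  0.09  1.72 -0.    1.33  1.53] F [ 1.6 -4.1  4. ] M [-0.76  -0.194  0.08 ] w 0.0135
shift cm [ 0.   -0.06  0.05] turn 0.01
the job is handed in; nothing more can be done
```

I handed the job in at 11.9 s with the cap seated in the housing, twisted about 45° clockwise to the blue marks, and still gripped. I used the left of the two matching caps, lowered it through the slots of the 104 mm housing to the floor, then twisted it.

- **Seating:** the gripper stopped at 30.3 mm, the expected height. A final 0.5 mm downward nudge did not move it and raised the downward push to about 5 N, so the cap is on the floor.
- **Twist:** the gripper had turned 44.9°, within 0.1° of my estimate of the blue-mark direction, and well short of the catch at 62°. The last side picture shows both lugs under the lip, where 45° of twist should put them.
- **Grip and forces:** the grip force is fixed at 30 N and the fingers stayed on the 14 mm bar. The wrist reads a steady sideways force of about 4 N, probably the return spring acting on a lug.
- **Other objects:** I moved nothing else on purpose, but I took no final picture of the whole bench.
- **Disagreement:** the two cameras differed by about 2 mm on the housing's y position. I used a value between them, and the cap went in without resistance.
- **Not checked:** the follower has no readout, so I could not measure its angle directly. The arm mostly hid the housing from the top camera, so I relied on the side view once the cap was over it.

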